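# Put the stacked caddies back into the hand-surgery set tray

### The arm

A 6-joint arm with a two-finger parallel gripper is mounted at the origin on the work surface. World frame = base frame: x ahead of the robot, y to its left, z up, the work surface at z = 0. Lengths are in m, angles in rad, forces in N, time in s.
With the tool pointing down it reaches from about 0.425 to 0.95 m from the base axis. Payload 3.5 kg.
Tool frame: the origin (TCP) lies between the finger pads; the fingertips stand 22 mm ahead of it and the grasp point (between the pads) lies 3 mm ahead of it (ctrl.nose_length is the z of the fingertips in the tool frame, in m); z points along the fingers, y is the line along which they close (so a half turn about z gives the same grasp; the last joint's range is limited). The gripper opens to 85 mm and grips with 20 to 120 N. Pads are 22 mm wide; open, the fingers measure 114 mm over their backs; the gripper's body (76 mm by 85 mm) begins 54 mm behind the grasp point. The pads swing forward as they close: fully open they stand 13 mm farther back than shut.
Start: joints at [-1.351, 0.286, 1.577, -0, 1.279, -0.15], TCP at [0.244, -0.629, 0.253] pointing down, gripper open.
Joint ranges: [-2.77, 2.77], [-0.9, 2.22], [0.21, 2.48], [-1.53, 4.67], [0.24, 2.81], [-2.84, 2.84]. Speed limits (rad/s): [2.79, 2.79, 3.14, 3.14, 3.14, 3.14].

### API

Orientations are given as a unit quaternion [x, y, z, w].
In Python, from plant import ctrl gives the robot as it stands. The module is installed in compiled form; this text tells all that it offers.
- The arm moves only by the tool send_rows, never from a script. Its argument "rows" is text: rows parted by semicolons, each of 7 numbers parted by spaces: the turn, a rotation vector about the tool's x, y, z in parts of the range, where 1.0 means 180 degrees, then the shift along the tool's x, y, z in a scale on which 1.0 is 600 mm, then the opening, from -1 (shut) to 1 (fully open). A call has 1 to 8 rows; each row is the pose to reach, as a shift and turn from the pose commanded when the call began, along the tool's axes at that moment; what a row does not reach only later rows make up. A row lasts 1/8 s, in which the tool goes at most 62.5 mm and 10.7 degrees, less where a joint would pass 70% of its speed; a pose out of reach is approached as far as the arm can. A call with a gripper value outside its range is refused whole. The fingers move at their own pace and stop on an object; "grip_force" is the grip in N (left out, the last holds). Time passes only in rows, so rows that repeat a pose let the fingers close. It gives the time, the measured TCP pose, the force, the opening and the grip force at its end, in the units of the state.
- ctrl.get_state(): the state, without advancing time (a new reading comes with each control period).
- ctrl.read_camera(name): name is "scene" or "side" or "wrist"; returns a dict with "color" (400x640x3 uint8, red, green, blue), "fx", "fy", "cx", "cy" (pixels), "D" ([k1, k2, p1, p2, k3] as OpenCV has them; the pictures are not rectified), "extrinsics" (4x4, takes a point from world to camera coordinates). Camera axes: x right, y down, z forward; pixel columns grow to the right and rows downward; lengths in m; the calibration is good to about 2 mm. A picture is of the moment at which its call begins. There is no depth.
- ctrl.sign_off(): hands the job in; it is judged then, once.
Trained networks look in a picture, given as the dict that the camera call returned (one of the last four; its "shot" number tells which), for a name from the list of things; names that differ only in an ending like _2 or _b are one class to them, and where a whole thing is asked for, a point or a joint stands for the part that bears it (a point fixed in the world has none). Each returns a list of dicts, best first, with "p" (0 to 1); they miss things now and then, are a little off and sometimes report something else, mostly with a low value. They report only what shows in the picture. A call takes as long as a camera call. They do not tell look-alikes from the thing itself.
- ctrl.look_for(picture, target): "position" ([x, y, z] in m, in the coordinates of the camera as it stood for that picture, good to about 4 mm: the middle of the surface that is visible of it).
The state is a dict: "time": time; "qpos": joint angles; "dq": joint speeds; "joint_efforts": joint torques, N m; "eef_pos": TCP position; "tcp_rot": TCP orientation; "contact_force": force on the tool from outside, world axes, zero at the start; "wrist_torque": the same for the moment, N m; "opening": opening from 0.0 (shut) to 1.0 (fully open); "finger_force": force on a finger pad.
Only numpy, scipy, OpenCV 4.12 (cv2) and the standard library are available. Lean on these libraries where they do the work, as an engineer would, in place of code of your own. Each camera call takes 0.05 s, during which the arm holds its last target. There are 200 camera calls.

### The job

Take the stack of four grey caddies apart and put the hand-surgery set back together: seat each caddy in the bay of the aluminium tray that is made for its size and shape, lying flat on the bay's floor. They are full of small implants, so do not tip them, and set them down instead of dropping them. Leave the steel pot of screws and the blue screwdriver beside the stack where they are.

Things in the scene. Friction and masses are not known exactly. Their poses are not given: they have to be found in the camera images.
- plate_caddy: grey plastic box with a flat lid and a small steel latch at each end, 64 x 126 mm and 30 mm high, about 0.25 to 0.36 kg; the largest of the stack and its lowest, on a 4 mm thick white mat; bone plates show in the black window of its lid. Loose, flat-topped, straight-sided. Origin: centre of its underside; its y axis is the long one (126 mm), x the short one (64 mm, the width to grip), z up.
- screw_caddy: grey plastic box with a flat lid and a small steel latch at each end, 50 x 96 mm and 30 mm high, about 0.18 to 0.27 kg; second from the bottom; rows of round screw heads show in its lid. Loose, flat-topped, straight-sided. Origin: centre of its underside; its y axis is the long one (96 mm), x the short one (50 mm, the width to grip), z up.
- drill_caddy: grey plastic box with a flat lid and a small steel latch at each end, 40 x 68 mm and 30 mm high, about 0.12 to 0.17 kg; second from the top; five drill bits lying side by side show in its lid. Loose, flat-topped, straight-sided. Origin: centre of its underside; its y axis is the long one (68 mm), x the short one (40 mm, the width to grip), z up.
- round_caddy: round grey plastic screw carousel, 34 mm diameter and 30 mm high, about 0.06 to 0.08 kg, a ring of screw heads in its top; the topmost of the stack. Loose. Origin: centre of its underside, z up.
- bay_plate: fixed shallow rectangular black nest in the aluminium tray, for the 64 x 126 mm box: inside 80 x 142 mm (8 mm play all round), walls 5 mm thick. Origin: centre of its underside, 4 mm above the table; inner floor 3 mm and wall tops 9 mm above the origin. y axis along its length, x across, z up. Which bay is in which corner of the tray changes.
- bay_screw: fixed shallow rectangular black nest in the aluminium tray, for the 50 x 96 mm box: inside 66 x 112 mm (8 mm play all round), walls 5 mm thick. Origin: centre of its underside, 4 mm above the table; inner floor 3 mm and wall tops 9 mm above the origin. y axis along its length, x across, z up. Which bay is in which corner of the tray changes.
- bay_drill: fixed shallow rectangular black nest in the aluminium tray, for the 40 x 68 mm box: inside 56 x 84 mm (8 mm play all round), walls 5 mm thick. Origin: centre of its underside, 4 mm above the table; inner floor 3 mm and wall tops 9 mm above the origin. y axis along its length, x across, z up. Which bay is in which corner of the tray changes.
- bay_round: fixed round black nest in the same tray, for the 34 mm carousel: inside diameter 50 mm, walls 5 mm thick. Origin: centre of its underside, 4 mm above the table; inner floor 3 mm, wall top 9 mm above the origin. The 4 bays share the tray's yaw, this one's axes included, centres 104 mm apart along x and 160 mm along y. The tray is 222 x 336 mm, its rim 12 mm above the table.
- pot: small open steel pot of loose screws, 52 mm across the rim, 32 mm high, standing on the same white mat as the stack, near one end of it; not to be disturbed. Loose. Origin: centre of its underside.
- driver: blue-handled screwdriver, 158 mm long, 25 mm high, lying on the white mat near the other end of the stack; not to be disturbed. Loose. Origin: at mat level, 70 mm from the handle's end; x axis along it towards the steel tip.
Not all that is in view belongs to the job. Leave any yellow look-alike of the plate_caddy alone.

How it is judged:
At the end, for the whole second after the job is handed in: Each of the four caddies stands in its own bay: centre within 14 mm of the bay's centre (the walls allow 11), underside within 2.5 mm of the bay's floor, tilted less than 0.06 rad, at rest (horizontal distance between plate_caddy and bay_plate below 0.014 m and z of plate_caddy in the frame of bay_plate below 0.0055 m and angle between each of plate_caddy, screw_caddy, drill_caddy, round_caddy's own z axis and vertical below 0.06 rad and linear speed of each of plate_caddy, screw_caddy, drill_caddy, round_caddy below 0.02 m/s and horizontal distance between screw_caddy and bay_screw below 0.014 m and z of screw_caddy in the frame of bay_screw below 0.0055 m and horizontal distance between drill_caddy and bay_drill below 0.014 m and z of drill_caddy in the frame of bay_drill below 0.0055 m and horizontal distance between round_caddy and bay_round below 0.014 m and z of round_caddy in the frame of bay_round below 0.0055 m); the robot touches nothing.
It fails at once if a caddy is tipped by more than 0.45 rad (angle between any of plate_caddy, screw_caddy, drill_caddy, round_caddy's own z axis and vertical above 0.45 rad).
It fails at once if a caddy is dropped (falls freely, touching nothing, faster than 0.7 m/s, that is from about 25 mm or more) ((contact force between plate_caddy and anything else below 0.01 N and linear speed of plate_caddy above 0.7 m/s) or (contact force between screw_caddy and anything else below 0.01 N and linear speed of screw_caddy above 0.7 m/s) or (contact force between drill_caddy and anything else below 0.01 N and linear speed of drill_caddy above 0.7 m/s) or (contact force between round_caddy and anything else below 0.01 N and linear speed of round_caddy above 0.7 m/s)).
It fails at once if the pot of screws or the screwdriver is moved by more than 20 mm, or the pot is tipped by more than 0.3 rad (distance of any of pot, driver from where it was at the start of the episode above 0.02 m or angle between pot's own z axis and vertical above 0.3 rad).
It also fails if it takes over 128 s, if anything falls off the work surface, if the arm or the gripper's body presses on something with over 40 N, if the wrist force passes 120 N, or if a joint passes its speed limit or range.

## Working session

There is one attempt and no reset: what is moved stays moved. The work goes in short steps, Python scripts to look and compute and a tool call to move; the robot and the scene stay as the last step left them, time stands still between calls to the robot, and variables do not carry over. Pictures are saved under pics/ and viewed, at most 14 in all, crops included, and the job is handed in when it is done.

Besides the shell and the picture viewer there is one more tool, called after ">>>" in YAML: its name, and indented under it one key for each argument. send_rows: Moves the arm, as the interface text tells. Its arguments: {"type":"object","properties":{"rows":{"type":"string"},"grip_force":{"type":"number"}},"required":["rows"]}

```bash
mkdir -p pics
cat > h.py <<'E'
import numpy as np, cv2
from plant import ctrl
from scipy.spatial.transform import Rotation as R
def shot(name): return ctrl.read_camera(name)
def KD(p): return np.array([[p['fx'],0,p['cx']],[0,p['fy'],p['cy']],[0,0,1.]]),np.array(p['D'],float)
def save(p,f,crop=None,s=1):
    im=p['color'][:,:,::-1]
    if crop: im=im[crop[1]:crop[3],crop[0]:crop[2]]
    cv2.imwrite('pics/'+f,cv2.resize(im,None,fx=s,fy=s,interpolation=cv2.INTER_CUBIC))
def proj(p,P):
    E=np.array(p['extrinsics']);K,D=KD(p)
    return cv2.projectPoints(np.atleast_2d(np.array(P,float)),cv2.Rodrigues(E[:3,:3])[0],E[:3,3],K,D)[0][:,0]
def onplane(p,uv,z):
    E=np.array(p['extrinsics']);K,D=KD(p)
    n=cv2.undistortPoints(np.array(uv,float).reshape(-1,1,2),K,D)[:,0]
    d=np.c_[n,np.ones(len(n))]@E[:3,:3]; o=-E[:3,:3].T@E[:3,3]
    return o+d*((z-o[2])/d[:,2])[:,None]
def w(p,c): E=np.array(p['extrinsics']); return E[:3,:3].T@(np.array(c)-E[:3,3])
def look(p,names):
    for n in names:
        for r in ctrl.look_for(p,n)[:3]:
            x=w(p,r['position']); print(n,round(r['p'],2),x.round(3),proj(p,x)[0].round())
ALL=['plate_caddy','screw_caddy','drill_caddy','round_caddy','bay_plate','bay_screw','bay_drill','bay_round','pot','driver']
E
python3 - <<'E'
from h import *
for c in ['scene','side']:
    p=shot(c); save(p,c+'0.png'); print(c,np.array(p['extrinsics']).round(3).tolist()); look(p,ALL)
s=ctrl.get_state();print(s['time'],s['eef_pos'],s['tcp_rot'])
E
```

```text
scene [[-0.317, 0.948, -0.002, 0.155], [0.676, 0.225, -0.702, -0.246], [-0.665, -0.224, -0.712, 1.256], [0.0, 0.0, 0.0, 1.0]]
plate_caddy 0.66 [0.308 0.219 0.028] [421. 197.]
plate_caddy 0.57 [0.585 0.2   0.093] [399. 265.]
plate_caddy 0.56 [0.592 0.208 0.032] [397. 286.]
screw_caddy 0.84 [0.592 0.207 0.062] [399. 277.]
drill_caddy 0.7 [0.58  0.2   0.091] [399. 264.]
round_caddy 0.8 [0.573 0.187 0.122] [395. 250.]
bay_plate 0.97 [ 0.59 -0.11  0.01] [260. 252.]
bay_screw 0.91 [ 0.488 -0.13   0.007] [269. 220.]
bay_drill 0.85 [ 0.624 -0.267  0.008] [193. 247.]
bay_round 0.65 [ 0.513 -0.284  0.009] [210. 212.]
pot 0.9 [0.532 0.069 0.019] [341. 251.]
driver 0.8 [0.543 0.326 0.023] [456. 284.]
driver 0.32 [0.589 0.206 0.061] [399. 276.]
side [[-0.986, -0.169, -0.007, 0.447], [-0.12, 0.729, -0.674, 0.096], [0.119, -0.663, -0.739, 1.152], [0.0, 0.0, 0.0, 1.0]]
plate_caddy 0.74 [0.296 0.225 0.029] [374. 294.]
plate_caddy 0.6 [0.554 0.245 0.032] [261. 285.]
screw_caddy 0.66 [0.558 0.229 0.06 ] [260. 272.]
drill_caddy 0.89 [0.562 0.214 0.092] [258. 258.]
round_caddy 0.56 [0.565 0.198 0.122] [257. 245.]
bay_plate 0.58 [ 0.589 -0.106  0.009] [282. 183.]
bay_screw 0.87 [ 0.485 -0.131  0.008] [319. 182.]
bay_drill 0.63 [ 0.624 -0.274  0.012] [283. 143.]
bay_drill 0.31 [ 0.52  -0.287  0.009] [317. 145.]
bay_round 0.73 [ 0.519 -0.288  0.011] [317. 144.]
pot 0.81 [0.545 0.063 0.021] [283. 228.]
driver 0.96 [0.536 0.329 0.024] [260. 321.]
driver 0.68 [0.56  0.23  0.061] [259. 272.]
driver 0.23 [ 0.52  -0.287  0.011] [317. 145.]
1.1 [ 0.24398905 -0.62934231  0.25333754] [ 9.82954162e-01  1.83850798e-01 -2.11445247e-06  6.45462778e-06]
```

View pictures.

View pics/scene0.png

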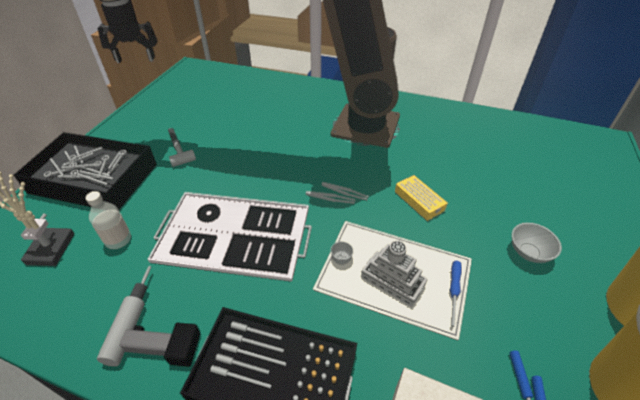

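View pics/side0.png

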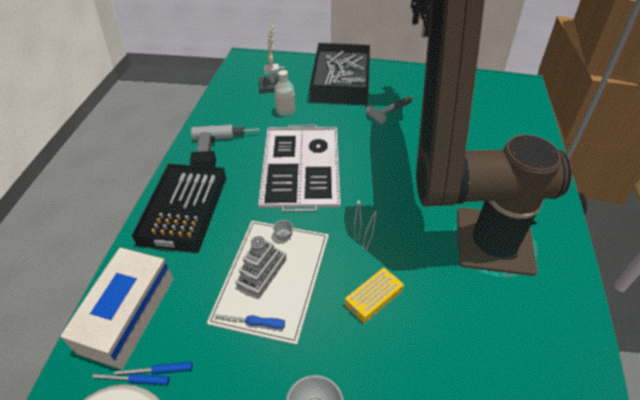

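```bash
cat >> h.py <<'E'
def pose():
    s=ctrl.get_state(); return np.array(s['eef_pos']),R.from_quat(s['tcp_rot'])
def delta(P,yaw):
    """move from the present pose to TCP P, tool down, closing line (tool y) perpendicular to long axis; yaw=tool x yaw"""
    p,r=pose(); t=R.from_matrix(np.array([[np.cos(yaw),np.sin(yaw),0],[np.sin(yaw),-np.cos(yaw),0],[0,0,-1]]))
    print('turn deg',(r.inv()*t).as_rotvec(True).round(2),'shift mm',(r.inv().apply(np.array(P)-p)*1000).round(1))
E
python3 - <<'E'
from h import *
p=shot('wrist'); E=np.array(p['extrinsics']); x,r=pose()
o=-E[:3,:3].T@E[:3,3]; print('cam in tool',r.inv().apply(o-x), (r.inv().as_matrix()@E[:3,:3].T).round(3), p['fx'])
delta([0.53,-0.2,0.3],.37); delta([0.53,0.2,0.3],.37)
E
```

```text
cam in tool [ 0.07736527  0.00104021 -0.12073889] [[ 0.    -0.954 -0.299]
 [ 1.    -0.     0.001]
 [-0.001 -0.299  0.954]] 336.1555106728826
turn deg [-0.    0.   -0.01] shift mm [ 421.9 -296.9  -46.7]
turn deg [-0.    0.   -0.01] shift mm [ 566.4 -669.9  -46.7]
```

Units first: shifts go in shares of 600 mm and turns go in shares of 180 degrees. So 400 mm / 600 = 0.6667, 350 mm / 600 = 0.5833.

>>> send_rows:
  rows: "0 0 0 0.0833 -0.0583 -0.01 1; 0 0 0 0.1667 -0.1167 -0.02 1; 0 0 0 0.25 -0.1767 -0.03 1; 0 0 0 0.3333 -0.235 -0.04 1; 0 0 0 0.4167 -0.2933 -0.05 1; 0 0 0 0.5 -0.3517 -0.06 1; 0 0 0 0.5833 -0.41 -0.07 1; 0 0 0 0.6667 -0.47 -0.0783 1"

```text
time: 2.15
eef_pos: [0.516, -0.2201, 0.301]
tcp_rot: [0.983, 0.184, 0.0, 0.0]
contact_force: [0.4, -0.7, 0.5]
opening: 0.996
finger_force: 0.0
```

Run:
```python
from h import *
p=shot('wrist'); save(p,'w1.png'); print(pose()[0],ctrl.get_state()['time'])
look(p,['bay_plate','bay_screw','bay_drill','bay_round'])
```

```text
[ 0.51904802 -0.21420649  0.30183703] 2.2
bay_plate 0.62 [ 0.595 -0.104  0.006] [255.  63.]
bay_screw 0.63 [ 0.487 -0.124  0.007] [244. 157.]
bay_screw 0.47 [ 0.624 -0.27   0.013] [398.  93.]
bay_drill 0.73 [ 0.624 -0.273  0.011] [400.  94.]
bay_drill 0.22 [ 0.485 -0.128  0.005] [246. 159.]
```

View pics/w1.png

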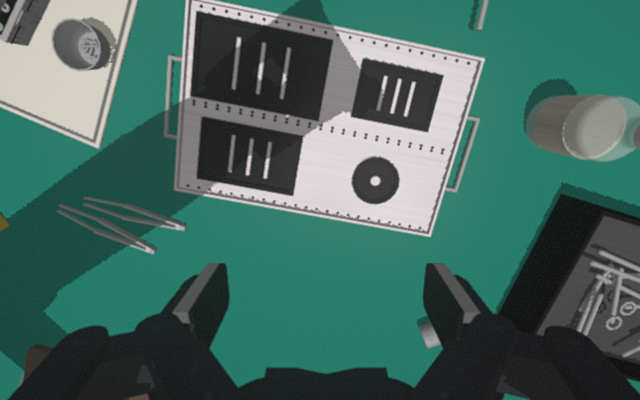

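```bash
cat > bays.py <<'E'
from h import *
def bays(p,seeds,z=0.013):
    g=cv2.cvtColor(p['color'],cv2.COLOR_RGB2GRAY); m=(p['color'].max(2)<75).astype(np.uint8)
    m=cv2.morphologyEx(m,cv2.MORPH_CLOSE,np.ones((9,9)))
    for c in cv2.findContours(m,cv2.RETR_EXTERNAL,cv2.CHAIN_APPROX_NONE)[0]:
        if cv2.contourArea(c)<800: continue
        q=onplane(p,c[:,0],z)[:,:2]
        (cx,cy),(a,b),t=cv2.minAreaRect((q*1000).astype(np.float32))
        if min(a,b)<170: print(np.round([cx,cy,a,b,t],1))
E
python3 - <<'E'
from bays import *
p=shot('wrist'); bays(p,0)
delta([0.49,0.15,0.33],.37)
E
```

```text
[ 518.6 -287.2   56.2   56.3   21.2]
[ 484.  -131.6   88.1  121.    10.3]
[ 620.4 -268.9   64.    92.8   10.4]
[ 591.6 -112.4  108.1  150.4   10.2]
turn deg [ 0.    0.03 -0.05] shift mm [ 111.5 -356.3  -29.9]
```

In the tool's units: -356 mm / 600 = -0.5933, 111 mm / 600 = 0.185.

>>> send_rows:
  rows: "0 0 0 0.0233 -0.075 -0.0067 1; 0 0 0 0.0467 -0.1483 -0.0133 1; 0 0 0 0.07 -0.2233 -0.02 1; 0 0 0 0.0933 -0.2967 -0.025 1; 0 0 0 0.1167 -0.3717 -0.0317 1; 0 0 0 0.14 -0.445 -0.0383 1; 0 0 0 0.185 -0.5367 -0.0467 1; 0 0 0 0.185 -0.5933 -0.05 1"

```text
time: 3.45
eef_pos: [0.4903, 0.1507, 0.3304]
tcp_rot: [0.983, 0.183, 0.0, -0.0]
contact_force: [0.4, 0.3, 0.2]
opening: 1.0
finger_force: 0.0
```

Run:
```python
from h import *
p=shot('wrist'); save(p,'w2.png'); save(p,'w2c.png',(180,40,560,340),2);print(pose()[0],ctrl.get_state()['time'])
look(p,ALL[:4]+['pot','driver'])
import pickle; pickle.dump(p,open('w2.pkl','wb'))
```

```text
[0.48870903 0.15314615 0.33064953] 3.5
plate_caddy 0.91 [0.568 0.192 0.035] [316.  89.]
plate_caddy 0.75 [ 0.612 -0.242  0.012] [628. 180.]
plate_caddy 0.66 [0.311 0.209 0.028] [240. 265.]
screw_caddy 0.89 [0.567 0.207 0.062] [302.  84.]
drill_caddy 0.92 [0.575 0.205 0.097] [304.  75.]
round_caddy 0.65 [0.565 0.189 0.123] [315.  91.]
pot 0.75 [0.546 0.069 0.013] [399. 142.]
pot 0.74 [0.567 0.194 0.035] [314.  89.]
driver 0.58 [0.537 0.325 0.024] [202.  72.]
```

View pics/w2.png

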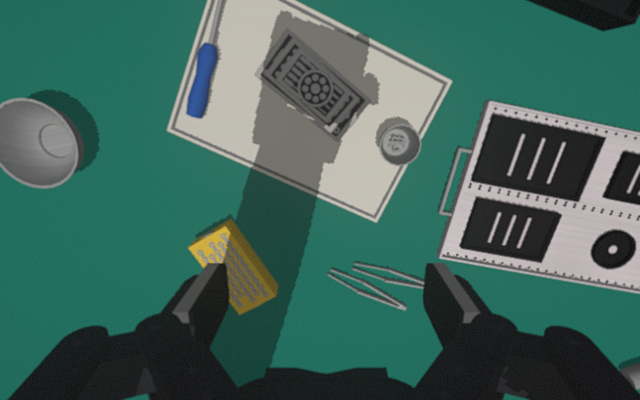

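Run:
```python
from h import *
import pickle; p=pickle.load(open('w2.pkl','rb'))
p['color']=np.clip(p['color']*1.8,0,255).astype(np.uint8)
save(p,'w2d.png',(235,10,425,160),4)
```

```text
(no output)
```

View pics/w2d.png

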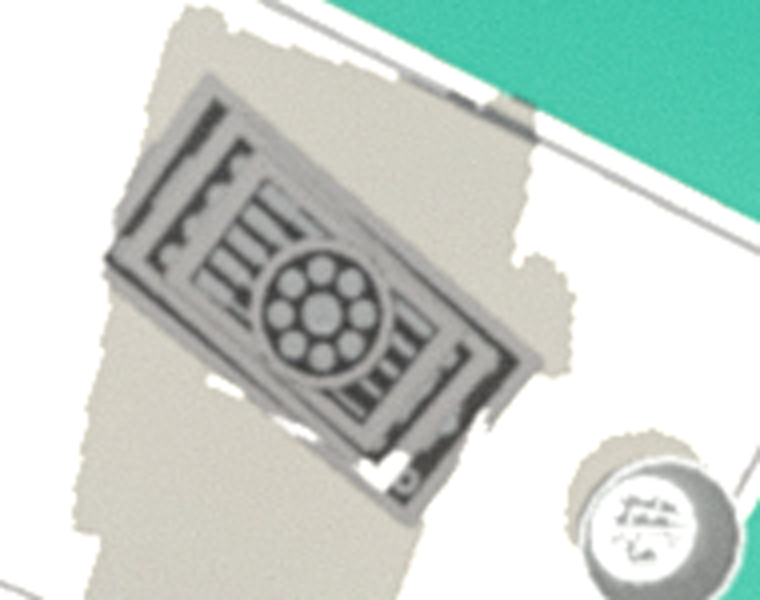

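Run:
```python
from h import *
import pickle; p=pickle.load(open('w2.pkl','rb'))
f=lambda a: np.array(a,float)/4+[235-.4,10-.4]
print('round',onplane(p,f([[322,312]]),.124).round(4))
for n,z,c in [('drill',.094,[(265,175),(438,325),(362,422),(190,275)]),('screw',.064,[(238,140),(470,345),(378,458),(150,268)]),('plate',.034,[(208,75),(540,360),(412,523),(105,255)])]:
    q=onplane(p,f(c),z); d=q[1]-q[0]+q[2]-q[3]; e=q[3]-q[0]+q[2]-q[1]
    print(n,q.mean(0).round(4),'long',np.linalg.norm(d[:2])/2,'short',np.linalg.norm(e)/2,'yaw long deg',np.degrees(np.arctan2(d[1],d[0])).round(1),np.degrees(np.arctan2(e[1],e[0])).round(1))
delta([.565,.19,.2],np.radians(22))
```

```text
round [[0.5677 0.1897 0.124 ]]
drill [0.5699 0.1934 0.094 ] long 0.05558271596837337 short 0.03028212683813749 yaw long deg -108.3 161.7
screw [0.569  0.1953 0.064 ] long 0.08030245579562857 short 0.03980932380667032 yaw long deg -108.3 162.4
plate [0.5697 0.194  0.034 ] long 0.12071323280237324 short 0.05886247677022116 yaw long deg -108.5 165.2
turn deg [ 0.02  0.02 -0.96] shift mm [ 84.7 -11.9 130. ]
```

Run:
```python
from h import *
s=ctrl.get_state(); print(np.round(s['qpos'],3),ctrl.nose_length,s['time'])
P=[.5682,.190,.25]
delta(P,np.radians(71.6)); delta(P,np.radians(-108.4))
```

```text
[ 0.096 -0.13   1.88  -0.     1.392  1.3  ] 0.022 3.8
turn deg [ 1.000e-02  3.000e-02 -5.056e+01] shift mm [ 87.7 -10.7  80. ]
turn deg [ 3.0000e-02 -1.0000e-02  1.2944e+02] shift mm [ 87.7 -10.7  80. ]
```

In the tool's units: 87.7 mm / 600 = 0.1462, -10.7 mm / 600 = -0.0178, -50.6 degrees / 180 = -0.2811.

>>> send_rows:
  rows: "0 0 -0.0556 0.025 -0.0033 0.0217 1; 0 0 -0.1111 0.05 -0.0067 0.045 1; 0 0 -0.1667 0.075 -0.01 0.0667 1; 0 0 -0.2222 0.1 -0.0133 0.0883 1; 0 0 -0.2778 0.125 -0.0167 0.1117 1; 0 0 -0.2811 0.1462 -0.0178 0.1333 1; 0 0 -0.2811 0.1462 -0.0178 0.1333 1"

```text
time: 4.68
eef_pos: [0.5678, 0.1905, 0.2485]
tcp_rot: [0.811, 0.585, -0.002, -0.001]
contact_force: [1.0, 0.3, 0.2]
opening: 1.003
finger_force: 0.0
```

Run:
```python
from h import *
p=shot('wrist'); print(pose()[0],ctrl.get_state()['time'])
look(p,ALL[:4]); 
import pickle; pickle.dump(p,open('w3.pkl','wb'))
print(proj(p,[[.5682,.19,.124],[.5695,.194,.034]]))
p['color']=np.clip(p['color']*1.6,0,255).astype(np.uint8); save(p,'w3.png',(220,80,420,230),4)
```

```text
[0.56783563 0.19069839 0.24959384] 4.725
plate_caddy 0.79 [0.581 0.238 0.036] [322. 126.]
plate_caddy 0.75 [0.307 0.221 0.03 ] [ 88. 222.]
screw_caddy 0.81 [0.581 0.231 0.063] [324. 136.]
drill_caddy 0.94 [0.581 0.207 0.094] [333. 168.]
round_caddy 0.82 [0.571 0.193 0.122] [327. 196.]
[[324.77183872 201.89659299]
 [325.1583924  171.44357615]]
```

View pics/w3.png

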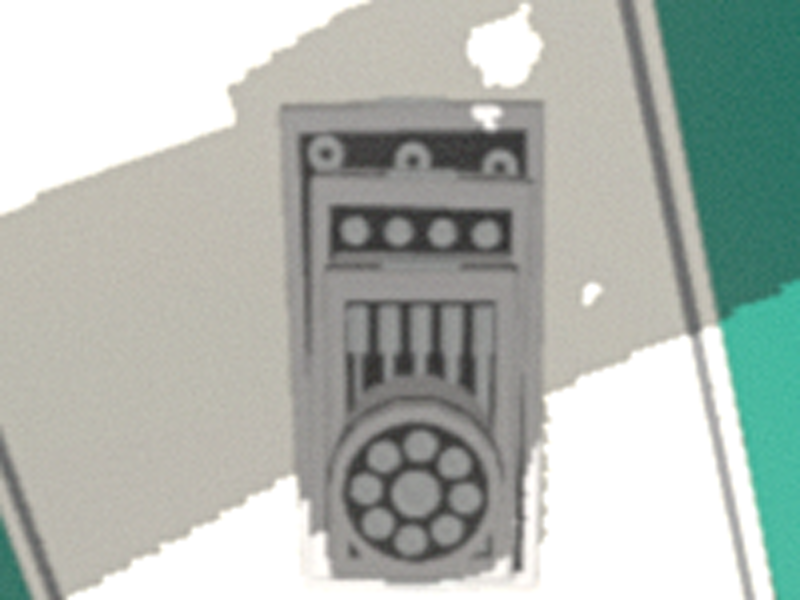

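In the tool's units: 128 mm / 600 = 0.2133, 100 mm / 600 = 0.1667.

>>> send_rows:
  rows: "0 0 0 0 -0.0017 0.0833 1; 0 0 0 0 -0.0017 0.1667 1; 0 0 0 0 -0.0017 0.2133 1; 0 0 0 0 -0.0017 0.2133 0; 0 0 0 0 -0.0017 0.2133 -0.5; 0 0 0 0 -0.0017 0.2133 -1; 0 0 0 0 -0.0017 0.2133 -1; 0 0 0 0 -0.0017 0.2133 -1"
  grip_force: 40

```text
time: 5.92
eef_pos: [0.5685, 0.1925, 0.1252]
tcp_rot: [0.81, 0.586, 0.002, 0.001]
contact_force: [-0.5, 0.2, 6.5]
opening: 0.384
finger_force: 40.3
```

Run:
```python
from h import *
p=shot('wrist'); save(p,'w4.png'); s=ctrl.get_state(); print(s['opening'],s['finger_force'],s['contact_force'],s['eef_pos'])
p=shot('side'); p['color']=np.clip(p['color']*1.2,0,255).astype(np.uint8);save(p,'s4.png',(200,200,320,290),6)
```

```text
0.38087870250964373 40.33955276012421 [-0.04963505 -0.0622707   6.13910328] [0.56845549 0.19251218 0.12519505]
```

View pics/s4.png

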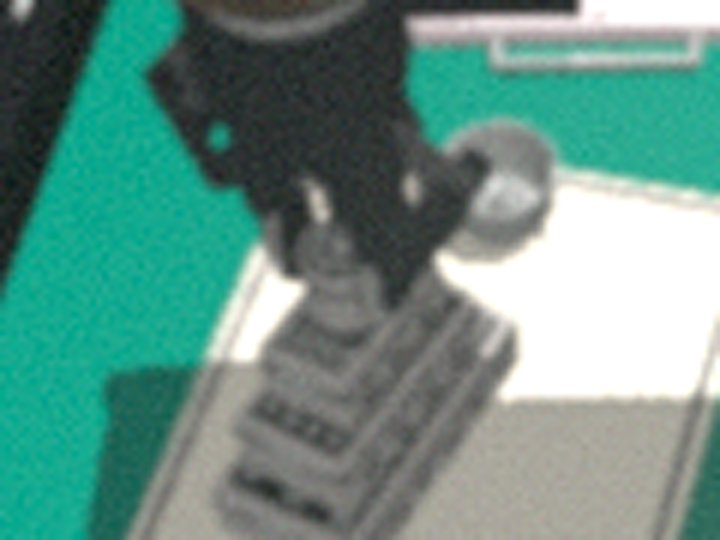

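Run:
```python
from h import *
delta([.5185,-.2873,.122],np.radians(71.6))
```

```text
turn deg [ 0.24 -0.12  0.19] shift mm [-471.4  102.5    2.6]
```

In the tool's units: -325 mm / 600 = -0.5417, -270 mm / 600 = -0.45.

>>> send_rows:
  rows: "0 0 0 0 0 -0.0333 -1; 0 0 0 0 0 -0.1 -1; 0 0 0 -0.0833 0.0183 -0.1167 -1; 0 0 0 -0.175 0.0383 -0.1167 -1; 0 0 0 -0.2667 0.0583 -0.1167 -1; 0 0 0 -0.3583 0.0783 -0.1167 -1; 0 0 0 -0.45 0.0983 -0.1167 -1; 0 0 0 -0.5417 0.1183 -0.1167 -1"

```text
time: 7.02
eef_pos: [0.5323, -0.1404, 0.1935]
tcp_rot: [0.81, 0.586, 0.0, 0.001]
contact_force: [0.6, -0.3, -1.3]
opening: 0.387
finger_force: 39.9
```

In the tool's units: -142 mm / 600 = -0.2367, -105 mm / 600 = -0.175.

>>> send_rows:
  rows: "0 0 0 -0.0917 0.02 0.0333 -1; 0 0 0 -0.175 0.0383 0.0667 -1; 0 0 0 -0.2367 0.0517 0.1 -1; 0 0 0 -0.2367 0.0517 0.1 -1; 0 0 0 -0.2367 0.0517 0.1 -1"

```text
time: 7.65
eef_pos: [0.5179, -0.283, 0.133]
tcp_rot: [0.81, 0.586, 0.0, 0.0]
contact_force: [-0.5, -0.4, -0.4]
opening: 0.386
finger_force: 39.9
```

Run:
```python
from h import *
s=ctrl.get_state(); print(s['opening'],s['eef_pos'],s['contact_force'],s['time'])
p=shot('wrist'); save(p,'w5.png',(200,80,440,280),3); print(proj(p,[[.5185,-.2873,.013],[.5185,-.2873,.007]])); look(p,['bay_round','round_caddy'])
delta([.5185,-.2873,.038],np.radians(71.6))
```

```text
0.385807547577733 [ 0.51786069 -0.28300425  0.13302293] [-0.45729989 -0.42927995 -0.38496956] 7.65
[[326.09662007 208.39801063]
 [326.07791564 205.94390069]]
bay_round 0.87 [ 0.516 -0.285  0.004] [322. 203.]
round_caddy 0.64 [ 0.52  -0.28   0.132] [324. 283.]
turn deg [0.08 0.02 0.28] shift mm [-4.6  1.5 95.5]
```

View pics/w5.png

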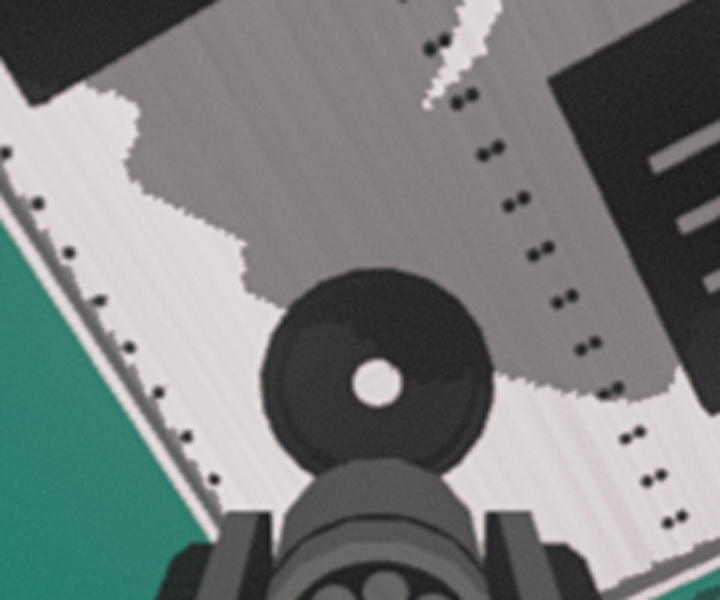

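In the tool's units: 94 mm / 600 = 0.1567, 91 mm / 600 = 0.1517.

>>> send_rows:
  rows: "0 0 0 -0.01 0.0017 0.0667 -1; 0 0 0 -0.01 0.0017 0.1333 -1; 0 0 0 -0.01 0.0017 0.1467 -1; 0 0 0 -0.01 0.0017 0.1517 -1; 0 0 0 -0.01 0.0017 0.1567 -1; 0 0 0 -0.01 0.0017 0.1567 -1"

```text
time: 8.55
eef_pos: [0.5176, -0.2898, 0.0397]
tcp_rot: [0.81, 0.586, 0.0, 0.001]
contact_force: [0.0, 0.6, -0.8]
opening: 0.38
finger_force: 39.9
```

In the tool's units: 2 mm / 600 = 0.0033, 1 mm / 600 = 0.0017.

>>> send_rows:
  rows: "0 0 0 0 0 0.0017 -1; 0 0 0 0 0 0.0033 -1; 0 0 0 0 0 0.0033 -1"

```text
time: 8.93
eef_pos: [0.5174, -0.2898, 0.0382]
tcp_rot: [0.81, 0.586, 0.0, 0.0]
contact_force: [-2.5, 1.7, 7.2]
opening: 0.381
finger_force: 40.7
```

In the tool's units: -120 mm / 600 = -0.2, -90 mm / 600 = -0.15.

>>> send_rows:
  rows: "0 0 0 0 0 0 0.2; 0 0 0 0 0 0 0.5; 0 0 0 0 0 0 1; 0 0 0 0 0 -0.0667 1; 0 0 0 0 0 -0.15 1; 0 0 0 0 0 -0.2 1; 0 0 0 0 0 -0.2 1"

```text
time: 9.8
eef_pos: [0.5184, -0.2905, 0.1597]
tcp_rot: [0.81, 0.586, 0.001, 0.003]
contact_force: [0.2, 0.5, 0.0]
opening: 0.999
finger_force: 0.0
```

Run:
```python
from h import *
p=shot('wrist'); save(p,'w6.png',(200,80,440,280),2); print(proj(p,[[.5185,-.2873,.037]]),pose()[0]); look(p,['bay_round','round_caddy'])
p=shot('scene');look(p,['round_caddy','drill_caddy','screw_caddy','plate_caddy'])
delta([.5695,.194,.25],np.radians(71.6))
```

```text
[[321.37528326 198.12858948]] [ 0.51721673 -0.28962518  0.15712674]
bay_round 0.87 [ 0.52  -0.279  0.007] [320. 178.]
round_caddy 0.47 [ 0.522 -0.289  0.032] [205. 208.]
drill_caddy 0.67 [0.577 0.194 0.093] [397. 261.]
screw_caddy 0.93 [0.59  0.203 0.061] [397. 276.]
plate_caddy 0.94 [0.591 0.203 0.033] [395. 284.]
plate_caddy 0.57 [0.309 0.219 0.029] [421. 197.]
turn deg [-0.13 -0.05  0.19] shift mm [ 475.4 -100.6  -94.5]
```

View pics/w6.png

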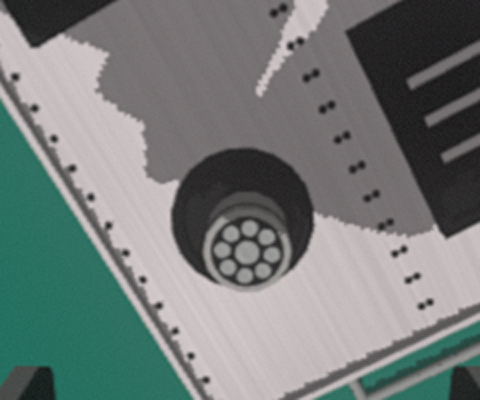

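Run:
```python
from h import *
p=shot('wrist'); print(onplane(p,[[323,206.5]],.037), onplane(p,[[321,187.5]],.007),onplane(p,[[321.5,186.5]],.013))
```

```text
[[ 0.51508958 -0.29016606  0.037     ]] [[ 0.51537859 -0.28317855  0.007     ]] [[ 0.51661178 -0.28103782  0.013     ]]
```

In the tool's units: 440 mm / 600 = 0.7333, 395 mm / 600 = 0.6583.

>>> send_rows:
  rows: "0 0 0 0.0833 -0.0183 -0.05 1; 0 0 0 0.175 -0.0367 -0.1 1; 0 0 0 0.2717 -0.0567 -0.1333 1; 0 0 0 0.3683 -0.0767 -0.1567 1; 0 0 0 0.465 -0.0983 -0.1567 1; 0 0 0 0.5617 -0.1183 -0.1567 1; 0 0 0 0.6583 -0.1383 -0.1567 1; 0 0 0 0.7333 -0.155 -0.1567 1"

```text
time: 11.25
eef_pos: [0.5658, 0.1601, 0.2501]
tcp_rot: [0.81, 0.587, -0.0, -0.0]
contact_force: [-0.1, -0.1, 0.2]
opening: 1.0
finger_force: 0.0
```

In the tool's units: 35 mm / 600 = 0.0583, -7.6 mm / 600 = -0.0127.

>>> send_rows:
  rows: "0 0 0 0.0583 -0.0127 0 1; 0 0 0 0.0583 -0.0127 0 1; 0 0 0 0.0583 -0.0127 0 1"

```text
time: 11.62
eef_pos: [0.5696, 0.1929, 0.2499]
tcp_rot: [0.81, 0.586, -0.001, 0.0]
contact_force: [0.4, -0.7, 0.2]
opening: 0.998
finger_force: 0.0
```

```bash
cat > model.py <<'E'
from h import *
D={'plate':(64,126,.034),'screw':(50,96,.064),'drill':(40,68,.094)}
def draw(p,names,c,yaw,f,crop,s,dz=0):
    im=np.clip(p['color'].astype(float)*1.5,0,255).astype(np.uint8)[:,:,::-1]; x0,y0,x1,y1=crop
    im=cv2.resize(im[y0:y1,x0:x1],None,fx=s,fy=s,interpolation=cv2.INTER_CUBIC)
    u=np.array([np.cos(yaw),np.sin(yaw)]);v=np.array([-u[1],u[0]])
    for n in names:
        a,b,z=D[n]; q=[[*(np.array(c)+i*a/2000*u+j*b/2000*v),z+dz] for i,j in [(1,1),(1,-1),(-1,-1),(-1,1)]]
        cv2.polylines(im,[((proj(p,q)-[x0-.5,y0-.5])*s-.5).round().astype(int)],True,{'plate':(0,0,255),'screw':(0,255,0),'drill':(255,0,0)}[n],1)
    cv2.imwrite('pics/'+f,im)
E
python3 - <<'E'
from model import *
p=shot('wrist'); print(pose()[0],ctrl.get_state()['time']); look(p,ALL[:3])
draw(p,['plate','screw','drill'],(.5695,.194),np.radians(-18.4),'w7.png',(225,90,425,240),4)
E
```

```text
[0.56966099 0.19245306 0.25001367] 11.675
plate_caddy 0.76 [0.307 0.221 0.026] [ 90. 222.]
plate_caddy 0.56 [0.584 0.238 0.036] [323. 128.]
plate_caddy 0.38 [ 0.496 -0.068  0.009] [333. 369.]
drill_caddy 0.82 [0.57  0.196 0.095] [324. 187.]
```

View pics/w7.png

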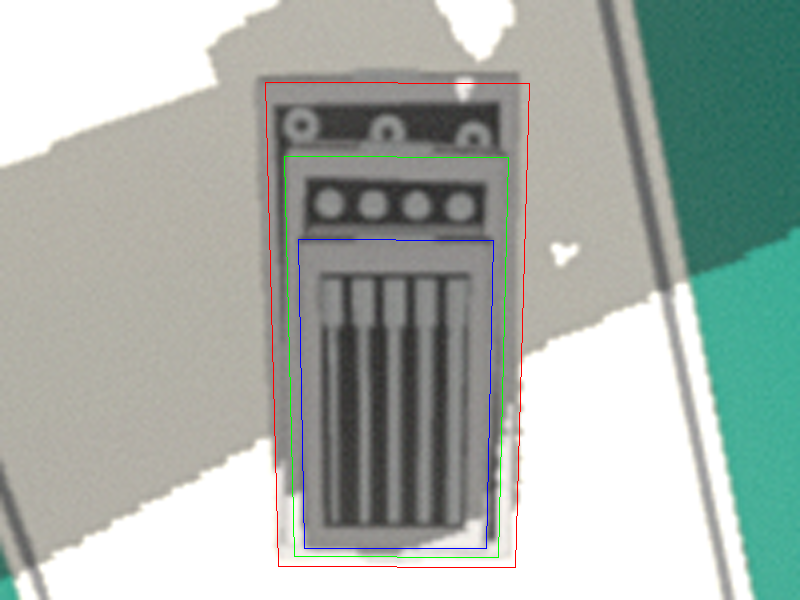

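In the tool's units: 158 mm / 600 = 0.2633, 1.5 mm / 600 = 0.0025.

>>> send_rows:
  rows: "0 0 0 0.0025 0 0.0917 1; 0 0 0 0.0025 0 0.1833 1; 0 0 0 0.0025 0 0.2417 1; 0 0 0 0.0025 0 0.2633 1; 0 0 0 0.0025 0 0.2633 0.2; 0 0 0 0.0025 0 0.2633 -1; 0 0 0 0.0025 0 0.2633 -1; 0 0 0 0.0025 0 0.2633 -1"
  grip_force: 40

```text
time: 12.82
eef_pos: [0.5717, 0.1951, 0.0949]
tcp_rot: [0.81, 0.586, 0.002, 0.001]
contact_force: [-0.5, 0.4, 6.5]
opening: 0.458
finger_force: 43.5
```

In the tool's units: -25 mm / 600 = -0.0417, -6 mm / 600 = -0.01.

>>> send_rows:
  rows: "0 0 0 0 0 0 -1; 0 0 0 0 0 -0.01 -1; 0 0 0 0 0 -0.0417 -1; 0 0 0 0 0 -0.0417 -1"

```text
time: 13.32
eef_pos: [0.5716, 0.1951, 0.1198]
tcp_rot: [0.81, 0.586, 0.002, 0.001]
contact_force: [-0.2, -0.0, -1.8]
opening: 0.456
finger_force: 42.6
```

Run:
```python
from h import *
delta([.6206,-.2689,.117],np.radians(100.3))
```

```text
turn deg [  0.26  -0.06 -28.5 ] shift mm [-425.4  191.5    2.7]
```

In the tool's units: -382 mm / 600 = -0.6367, -330 mm / 600 = -0.55, -28 degrees / 180 = -0.1556.

>>> send_rows:
  rows: "0 0 0 -0.0333 0.015 -0.0333 -1; 0 0 -0.0222 -0.1167 0.0533 -0.05 -1; 0 0 -0.0444 -0.2033 0.0917 -0.05 -1; 0 0 -0.0667 -0.29 0.13 -0.05 -1; 0 0 -0.0889 -0.3767 0.17 -0.05 -1; 0 0 -0.1111 -0.4633 0.2083 -0.05 -1; 0 0 -0.1333 -0.55 0.2483 -0.05 -1; 0 0 -0.1556 -0.6367 0.2867 -0.05 -1"

```text
time: 14.32
eef_pos: [0.6137, -0.225, 0.1483]
tcp_rot: [0.644, 0.765, -0.0, 0.0]
contact_force: [1.0, 1.0, -0.9]
opening: 0.457
finger_force: 42.6
```

Run:
```python
from h import *
delta([.6206,-.2689,.117],np.radians(100.3))
```

```text
turn deg [ 0.03  0.04 -0.43] shift mm [-44.4  -0.8  31.3]
```

In the tool's units: -45 mm / 600 = -0.075, 31 mm / 600 = 0.0517, -0.4 degrees / 180 = -0.0022.

>>> send_rows:
  rows: "0 0 -0.0022 -0.05 0 0.0167 -1; 0 0 -0.0022 -0.075 -0.0033 0.0517 -1; 0 0 -0.0022 -0.075 -0.0033 0.0517 -1; 0 0 -0.0022 -0.075 -0.0033 0.0517 -1"

```text
time: 14.82
eef_pos: [0.6195, -0.2652, 0.1158]
tcp_rot: [0.641, 0.767, 0.0, -0.001]
contact_force: [-0.0, 0.1, -0.9]
opening: 0.461
finger_force: 42.5
```

Run:
```python
from model import *
delta([.6206,-.2689,.039],np.radians(100.3))
p=shot('wrist'); look(p,['bay_drill','drill_caddy'])
D['plate']=(66,94,.013); D['screw']=(56,84,.013);draw(p,['plate','screw'],(.6206,-.2689),np.radians(10.3),'w8.png',(200,80,460,320),2.5)
```

```text
turn deg [-0.06 -0.08 -0.06] shift mm [-3.9  0.5 76.8]
bay_drill 0.97 [ 0.616 -0.242  0.012] [326. 177.]
drill_caddy 0.59 [ 0.622 -0.26   0.117] [330. 281.]
```

View pics/w8.png

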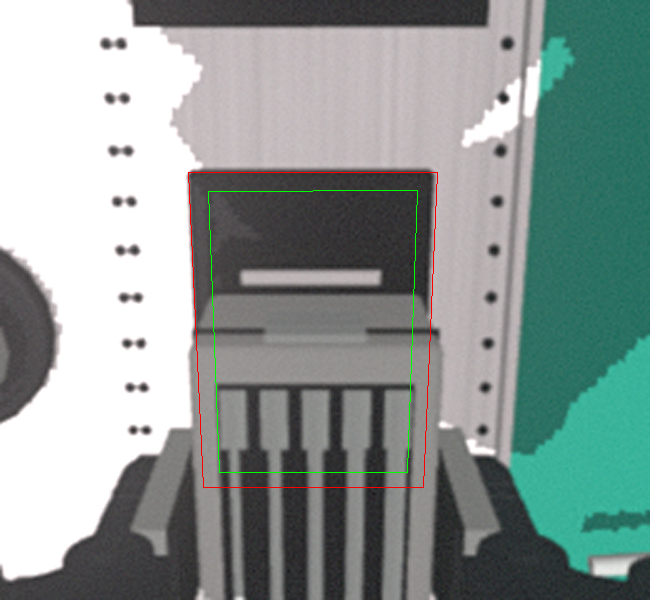

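>>> send_rows:
  rows: "0 0 0 -0.0067 0 0.075 -1; 0 0 0 -0.0067 0 0.1133 -1; 0 0 0 -0.0067 0 0.12 -1; 0 0 0 -0.0067 0 0.125 -1; 0 0 0 -0.0067 0 0.1283 -1; 0 0 0 -0.0067 0 0.13 -1; 0 0 0 -0.0067 0 0.13 -1"

```text
time: 15.85
eef_pos: [0.6208, -0.2706, 0.0389]
tcp_rot: [0.642, 0.767, 0.0, 0.0]
contact_force: [-0.0, 0.6, -2.0]
opening: 0.461
finger_force: 42.5
```

In the tool's units: 2 mm / 600 = 0.0033, 1 mm / 600 = 0.0017.

>>> send_rows:
  rows: "0 0 0 0 0 0.0017 -1; 0 0 0 0 0 0.0033 -1; 0 0 0 0 0 0.0033 -1"

```text
time: 16.23
eef_pos: [0.6209, -0.2707, 0.0379]
tcp_rot: [0.642, 0.767, -0.0, 0.0]
contact_force: [-2.9, 1.4, 4.8]
opening: 0.456
finger_force: 43.3
```

>>> send_rows:
  rows: "0 0 0 0 0 0 0.2; 0 0 0 0 0 0 0.6; 0 0 0 0 0 0 1; 0 0 0 0 0 -0.0667 1; 0 0 0 0 0 -0.15 1; 0 0 0 0 0 -0.2333 1; 0 0 0 0 0 -0.2333 1"

```text
time: 17.1
eef_pos: [0.6234, -0.2722, 0.1831]
tcp_rot: [0.641, 0.767, 0.001, 0.006]
contact_force: [0.6, -0.4, -0.4]
opening: 0.999
finger_force: 0.0
```

Run:
```python
from model import *
p=shot('wrist'); look(p,['bay_drill','drill_caddy','round_caddy'])
D['plate']=(66,94,.013); D['drill']=(40,68,.037);draw(p,['plate','drill'],(.6206,-.2689),np.radians(10.3),'w9.png',(140,60,460,300),2)
delta([.5690,.1945,.22],np.radians(71.6))
```

```text
bay_drill 0.77 [ 0.608 -0.25   0.009] [310. 156.]
drill_caddy 0.89 [ 0.624 -0.271  0.037] [324. 191.]
round_caddy 0.68 [ 0.523 -0.29   0.039] [198. 192.]
turn deg [-0.19 -0.1  28.58] shift mm [466.1  32.2 -44.9]
```

View pics/w9.png

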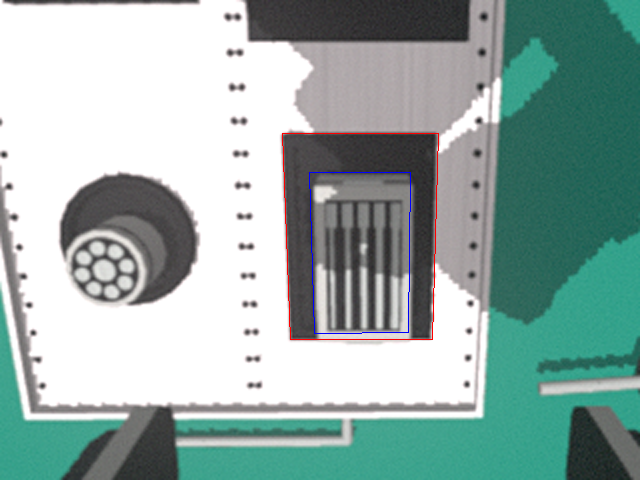

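In the tool's units: 450 mm / 600 = 0.75, 394 mm / 600 = 0.6567, 28.6 degrees / 180 = 0.1589.

>>> send_rows:
  rows: "0 0 0.0222 0.0833 0.005 -0.05 1; 0 0 0.0444 0.175 0.0117 -0.075 1; 0 0 0.0667 0.27 0.0183 -0.075 1; 0 0 0.0889 0.3667 0.025 -0.075 1; 0 0 0.1111 0.4633 0.0317 -0.075 1; 0 0 0.1333 0.56 0.0383 -0.075 1; 0 0 0.1589 0.6567 0.045 -0.075 1; 0 0 0.1589 0.75 0.0517 -0.075 1"

```text
time: 18.3
eef_pos: [0.57, 0.1796, 0.2189]
tcp_rot: [0.811, 0.585, -0.002, -0.001]
contact_force: [0.3, -1.0, 0.1]
opening: 1.0
finger_force: 0.0
```

Run:
```python
from h import *
delta([.5690,.1945,.22],np.radians(71.6))
```

```text
turn deg [-0.2   0.1  -0.04] shift mm [13.8 -5.7 -1.1]
```

In the tool's units: 14 mm / 600 = 0.0233, -5.5 mm / 600 = -0.0092.

>>> send_rows:
  rows: "0 0 0 0.0233 -0.0092 0 1; 0 0 0 0.0233 -0.0092 0 1; 0 0 0 0.0233 -0.0092 0 1"

```text
time: 18.68
eef_pos: [0.5708, 0.1916, 0.2205]
tcp_rot: [0.812, 0.584, -0.001, -0.0]
contact_force: [-0.6, -0.0, -0.0]
opening: 1.003
finger_force: 0.0
```

Run:
```python
from model import *
p=shot('wrist'); look(p,['screw_caddy','plate_caddy']); print(pose()[0])
draw(p,['plate','screw'],(.569,.1945),np.radians(-18.4),'w10.png',(205,40,445,240),3)
```

```text
screw_caddy 0.73 [0.571 0.205 0.062] [320. 175.]
plate_caddy 0.74 [0.308 0.221 0.026] [ 71. 233.]
plate_caddy 0.61 [0.58  0.24  0.036] [317. 130.]
[0.5710334  0.19146557 0.22115669]
```

View pics/w10.png

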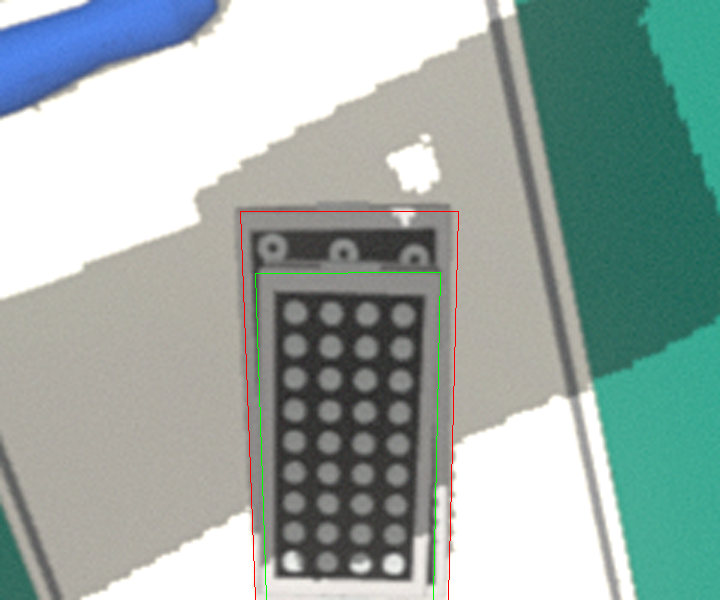

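In the tool's units: 159 mm / 600 = 0.265, 145 mm / 600 = 0.2417.

>>> send_rows:
  rows: "0 0 0 0.005 -0.005 0.0917 1; 0 0 0 0.005 -0.005 0.1833 1; 0 0 0 0.005 -0.005 0.2417 1; 0 0 0 0.005 -0.005 0.265 1; 0 0 0 0.005 -0.005 0.265 0.3; 0 0 0 0.005 -0.005 0.265 -1; 0 0 0 0.005 -0.005 0.265 -1; 0 0 0 0.005 -0.005 0.265 -1"
  grip_force: 45

```text
time: 19.82
eef_pos: [0.5706, 0.197, 0.0649]
tcp_rot: [0.811, 0.585, 0.002, 0.001]
contact_force: [-0.4, -0.7, 6.1]
opening: 0.576
finger_force: 50.8
```

In the tool's units: -60 mm / 600 = -0.1, -25 mm / 600 = -0.0417.

>>> send_rows:
  rows: "0 0 0 0 0 0 -1; 0 0 0 0 0 -0.01 -1; 0 0 0 0 0 -0.0417 -1; 0 0 0 0 0 -0.1 -1; 0 0 0 0 0 -0.1 -1"

```text
time: 20.45
eef_pos: [0.5713, 0.1972, 0.1265]
tcp_rot: [0.811, 0.585, 0.004, 0.002]
contact_force: [0.1, 0.9, -1.6]
opening: 0.577
finger_force: 49.9
```

Run:
```python
from h import *
delta([.4896,-.1303,.12],np.radians(100.3))
```

```text
turn deg [  0.46  -0.11 -28.7 ] shift mm [-336.6   25.9    5.4]
```

In the tool's units: -336 mm / 600 = -0.56, -298 mm / 600 = -0.4967, -28.7 degrees / 180 = -0.1594.

>>> send_rows:
  rows: "0 0 -0.0222 -0.0667 0.005 0 -1; 0 0 -0.0444 -0.15 0.0117 0 -1; 0 0 -0.0667 -0.2367 0.0183 0 -1; 0 0 -0.0889 -0.3233 0.025 0 -1; 0 0 -0.1111 -0.41 0.0317 0 -1; 0 0 -0.1333 -0.4967 0.0383 0 -1; 0 0 -0.1594 -0.56 0.0433 0 -1; 0 0 -0.1594 -0.56 0.0433 0 -1"

```text
time: 21.45
eef_pos: [0.4862, -0.1321, 0.1214]
tcp_rot: [0.642, 0.766, -0.0, -0.001]
contact_force: [0.4, -0.3, -2.9]
opening: 0.572
finger_force: 49.8
```

Run:
```python
from model import *
delta([.4896,-.1303,.038],np.radians(100.3))
p=shot('wrist'); look(p,['bay_screw','screw_caddy'])
# edge of the bay's dark area, across the far end, for checking
row=proj(p,[[*(np.array([.4896,-.1303])+.055*np.array([-.179,.984])),.013]])[0]; 
c=[proj(p,[[*(np.array([.4896,-.1303])+.055*np.array([-.179,.984])+s*.038*np.array([.984,.179])),.013]])[0] for s in(-1,1)]
print(c); r=int(np.mean([k[1] for k in c])); g=p['color'][r-1:r+2].max(2).mean(0); print(r,np.where(g<75)[0][[0,-1]],[ (a[0],a[-1]) for a in np.split(np.where(g<75)[0],np.where(np.diff(np.where(g<75)[0])>1)[0]+1)])
```

```text
turn deg [-0.07 -0.04 -0.26] shift mm [ 1.1  3.8 83.4]
bay_screw 0.89 [ 0.476 -0.081  0.007] [323. 133.]
screw_caddy 0.7 [ 0.488 -0.116  0.12 ] [334. 254.]
screw_caddy 0.44 [ 0.594 -0.098  0.003] [477. 185.]
[array([272.28063234, 127.83654404]), array([386.04080216, 127.31846469])]
127 [274 549] [(np.int64(274), np.int64(274)), (np.int64(279), np.int64(384)), (np.int64(415), np.int64(549))]
```

In the tool's units: 83 mm / 600 = 0.1383, 82 mm / 600 = 0.1367, -0.2 degrees / 180 = -0.0011.

>>> send_rows:
  rows: "0 0 -0.0011 0.0033 0.0067 0.075 -1; 0 0 -0.0011 0.0033 0.0067 0.12 -1; 0 0 -0.0011 0.0033 0.0067 0.1283 -1; 0 0 -0.0011 0.0033 0.0067 0.1333 -1; 0 0 -0.0011 0.0033 0.0067 0.1367 -1; 0 0 -0.0011 0.0033 0.0067 0.1383 -1; 0 0 -0.0011 0.0033 0.0067 0.1383 -1"

```text
time: 22.48
eef_pos: [0.4913, -0.1278, 0.0399]
tcp_rot: [0.64, 0.769, 0.0, 0.001]
contact_force: [0.5, 0.2, -2.0]
opening: 0.575
finger_force: 49.8
```

In the tool's units: 3 mm / 600 = 0.005, 2 mm / 600 = 0.0033.

>>> send_rows:
  rows: "0 0 0 -0.0017 -0.0017 0.0017 -1; 0 0 0 -0.0017 -0.0017 0.0033 -1; 0 0 0 -0.0017 -0.0017 0.005 -1; 0 0 0 -0.0017 -0.0017 0.005 -1"

```text
time: 22.98
eef_pos: [0.4902, -0.129, 0.0379]
tcp_rot: [0.64, 0.769, -0.0, -0.001]
contact_force: [-5.0, 1.5, 9.6]
opening: 0.571
finger_force: 51.1
```

In the tool's units: -140 mm / 600 = -0.2333, -90 mm / 600 = -0.15.

>>> send_rows:
  rows: "0 0 0 -0.0017 -0.0017 0.005 0.3; 0 0 0 -0.0017 -0.0017 0.005 0.7; 0 0 0 -0.0017 -0.0017 0.005 1; 0 0 0 0 0 -0.0667 1; 0 0 0 0 0 -0.15 1; 0 0 0 0 0 -0.2333 1; 0 0 0 0 0 -0.2333 1"

```text
time: 23.85
eef_pos: [0.493, -0.1301, 0.1816]
tcp_rot: [0.639, 0.769, 0.001, 0.005]
contact_force: [-0.1, 0.2, -0.7]
opening: 1.001
finger_force: 0.0
```

Run:
```python
from h import *
p=shot('wrist'); look(p,['screw_caddy','drill_caddy','round_caddy'])
delta([.5685,.1955,.2],np.radians(71.6))
```

```text
screw_caddy 0.66 [ 0.494 -0.121  0.038] [326. 182.]
drill_caddy 0.75 [ 0.612 -0.269  0.04 ] [418. 351.]
drill_caddy 0.37 [ 0.592 -0.258  0.008] [395. 319.]
round_caddy 0.7 [ 0.516 -0.285  0.039] [317. 350.]
turn deg [-0.18 -0.08 28.89] shift mm [303.9 137.  -25.3]
```

In the tool's units: 304 mm / 600 = 0.5067, 268 mm / 600 = 0.4467, 28.9 degrees / 180 = 0.1606.

>>> send_rows:
  rows: "0 0 0.0222 0.0667 0.03 -0.0333 1; 0 0 0.0444 0.14 0.0633 -0.0417 1; 0 0 0.0667 0.2167 0.0983 -0.0417 1; 0 0 0.0889 0.2933 0.1317 -0.0417 1; 0 0 0.1111 0.37 0.1667 -0.0417 1; 0 0 0.1333 0.4467 0.2017 -0.0417 1; 0 0 0.1606 0.5067 0.2275 -0.0417 1; 0 0 0.1606 0.5067 0.2275 -0.0417 1"

```text
time: 25.05
eef_pos: [0.568, 0.1971, 0.1987]
tcp_rot: [0.81, 0.586, -0.002, -0.001]
contact_force: [0.4, -0.3, -0.5]
opening: 1.002
finger_force: 0.0
```

Run:
```python
from model import *
p=shot('wrist'); look(p,['plate_caddy']); print(pose()[0])
draw(p,['plate'],(.568,.196),np.radians(-18.4),'w11.png',(205,20,445,300),3)
g=p['color']; g=cv2.cvtColor(g,cv2.COLOR_RGB2GRAY)
u=np.array([.949,-.3157]);v=-np.array([u[1],-u[0]])
for b in (.05,.03,.01,-.01):
    s=np.linspace(-.05,.05,101); q=np.array([[*(np.array([.568,.196])+a*u+b*np.array([.3157,.949])),.034] for a in s])
    uv=proj(p,q).astype(np.float32); val=cv2.remap(g,uv[:,0].reshape(1,-1),uv[:,1].reshape(1,-1),1)[0]
    print(b,val[10:30],val[70:90])
delta([.568,.196,.06],np.radians(71.6))
```

```text
plate_caddy 0.7 [0.572 0.199 0.037] [328. 185.]
plate_caddy 0.66 [0.31  0.22  0.027] [ 62. 245.]
[0.56802641 0.19484483 0.19914589]
0.05 [112 113 112 112 112 112 113 106  93  91  92  93  75  45  51  81  90  83
  65  64] [ 88  85  89  89  75  48  39  63  87  93  90  91 103 111 114 112 113 112
 113 115]
0.03 [111 111 111 111 111 112 110 110 101  91  91  94  85  55  35  36  54  78
  89  89] [ 87  87  90  84  55  33  34  54  81  91  90  89 100 111 112 112 113 112
 112 113]
0.01 [110 109 110 110 110 111 110 112 105  93  89  89  86  60  35  49  73  86
  86  82] [ 81  81  84  88  84  62  40  42  73  87  91  90  96 107 115 112 113 114
 114 112]
-0.01 [111 112 111 111 110 110 110 111 110  97  91  90  87  68  44  33  46  72
  86  91] [ 90  87  87  92  88  70  46  42  66  88  92  92  91 127 174 186 185 185
 185 184]
turn deg [-0.19  0.13  0.07] shift mm [1.400e+00 1.000e-01 1.391e+02]
```

>>> send_rows:
  rows: "0 0 0 0.0017 0 0.0917 1; 0 0 0 0.0017 0 0.1833 1; 0 0 0 0.0017 0 0.25 1; 0 0 0 0.0017 0 0.28 1; 0 0 0 0.0017 0 0.28 0.5; 0 0 0 0.0017 0 0.28 -1; 0 0 0 0.0017 0 0.28 -1; 0 0 0 0.0017 0 0.28 -1"
  grip_force: 50

```text
time: 26.15
eef_pos: [0.5697, 0.196, 0.0342]
tcp_rot: [0.811, 0.585, 0.001, 0.0]
contact_force: [-0.7, 0.2, -2.4]
opening: 0.736
finger_force: 60.3
```

In the tool's units: -80 mm / 600 = -0.1333, -30 mm / 600 = -0.05.

>>> send_rows:
  rows: "0 0 0 0 0 0 -1; 0 0 0 0 0 -0.01 -1; 0 0 0 0 0 -0.05 -1; 0 0 0 0 0 -0.1333 -1; 0 0 0 0 0 -0.1333 -1"

```text
time: 26.78
eef_pos: [0.5728, 0.1967, 0.1187]
tcp_rot: [0.811, 0.585, 0.005, 0.002]
contact_force: [1.1, 0.5, -2.8]
opening: 0.733
finger_force: 60.2
```

Run:
```python
from h import *
delta([.5918,-.112,.115],np.radians(100.3))
```

```text
turn deg [  0.61  -0.15 -28.7 ] shift mm [-286.9  115.5    3.3]
```

In the tool's units: -287 mm / 600 = -0.4783, 115 mm / 600 = 0.1917, -28.7 degrees / 180 = -0.1594.

>>> send_rows:
  rows: "0 0 -0.0222 -0.0667 0.0267 0 -1; 0 0 -0.0444 -0.1417 0.0567 0 -1; 0 0 -0.0667 -0.2167 0.0867 0 -1; 0 0 -0.0889 -0.2917 0.1167 0 -1; 0 0 -0.1111 -0.3667 0.1467 0 -1; 0 0 -0.1333 -0.4333 0.175 0 -1; 0 0 -0.1594 -0.4783 0.1917 0 -1; 0 0 -0.1594 -0.4783 0.1917 0 -1"

```text
time: 27.78
eef_pos: [0.5869, -0.1145, 0.1117]
tcp_rot: [0.642, 0.767, -0.0, -0.001]
contact_force: [-0.9, 0.4, -3.2]
opening: 0.733
finger_force: 60.0
```

Run:
```python
from model import *
delta([.5918,-.112,.037],np.radians(100.3))
p=shot('wrist'); look(p,['bay_plate','plate_caddy'])
c0=np.array([.5918,-.112]);v=np.array([-.179,.984]);u=np.array([.984,.179])
c=[proj(p,[[*(c0+.07*v+s*.045*u),.013]])[0] for s in(-1,1)]
r=int(np.mean([k[1] for k in c])); i=np.where(p['color'][r-1:r+2].max(2).mean(0)<75)[0]
print(c,r,[(a[0],a[-1]) for a in np.split(i,np.where(np.diff(i)>1)[0]+1)])
```

```text
turn deg [-0.12 -0.06 -0.2 ] shift mm [ 1.5  5.5 74.7]
bay_plate 0.84 [ 0.581 -0.044  0.002] [334. 106.]
plate_caddy 0.72 [ 0.585 -0.095  0.112] [327. 245.]
[array([260.41158058, 104.23588853]), array([403.86551206, 103.71143671])] 103 [(np.int64(261), np.int64(402)), (np.int64(598), np.int64(639))]
```

In the tool's units: 73 mm / 600 = 0.1217, 72 mm / 600 = 0.12, -0.2 degrees / 180 = -0.0011.

>>> send_rows:
  rows: "0 0 -0.0011 0.0017 0.0083 0.0667 -1; 0 0 -0.0011 0.0017 0.0083 0.1033 -1; 0 0 -0.0011 0.0017 0.0083 0.1117 -1; 0 0 -0.0011 0.0017 0.0083 0.1167 -1; 0 0 -0.0011 0.0017 0.0083 0.12 -1; 0 0 -0.0011 0.0017 0.0083 0.1217 -1; 0 0 -0.0011 0.0017 0.0083 0.1217 -1"

```text
time: 28.8
eef_pos: [0.5928, -0.1109, 0.0409]
tcp_rot: [0.64, 0.769, 0.0, 0.0]
contact_force: [0.4, -0.7, -3.4]
opening: 0.736
finger_force: 60.0
```

In the tool's units: 3 mm / 600 = 0.005, 2 mm / 600 = 0.0033.

>>> send_rows:
  rows: "0 0 0 0 0 0.0017 -1; 0 0 0 0 0 0.0033 -1; 0 0 0 0 0 0.005 -1; 0 0 0 0 0 0.005 -1"

```text
time: 29.3
eef_pos: [0.5925, -0.1108, 0.0373]
tcp_rot: [0.64, 0.769, -0.0, -0.0]
contact_force: [0.4, 0.3, -3.4]
opening: 0.735
finger_force: 60.1
```

In the tool's units: 2 mm / 600 = 0.0033, 1 mm / 600 = 0.0017.

>>> send_rows:
  rows: "0 0 0 0 0 0.0017 -1; 0 0 0 0 0 0.0033 -1; 0 0 0 0 0 0.0033 -1"

```text
time: 29.68
eef_pos: [0.5926, -0.1108, 0.0371]
tcp_rot: [0.639, 0.769, -0.0, -0.001]
contact_force: [-3.7, 0.9, 7.7]
opening: 0.735
finger_force: 61.3
```

Contact at the expected height, so I release and retreat.

In the tool's units: -190 mm / 600 = -0.3167, -150 mm / 600 = -0.25.

>>> send_rows:
  rows: "0 0 0 0 0 0 0.6; 0 0 0 0 0 0 0.8; 0 0 0 0 0 0 1; 0 0 0 0 0 -0.0667 1; 0 0 0 0 0 -0.1583 1; 0 0 0 -0.1 0 -0.25 1; 0 0 0 -0.1667 0 -0.3167 1; 0 0 0 -0.1667 0 -0.3167 1"

```text
time: 30.68
eef_pos: [0.6126, -0.2125, 0.2302]
tcp_rot: [0.641, 0.768, 0.001, 0.004]
contact_force: [-0.1, -0.2, 0.2]
opening: 0.997
finger_force: 0.0
```

Run:
```python
from model import *
p=shot('wrist'); look(p,ALL[:4])
im=np.clip(p['color'].astype(float)*1.2,0,255).astype(np.uint8)[:,:,::-1].copy()
c0=np.array([.5918,-.112]);u=np.array([.984,.179]);v=np.array([-.179,.984])
for c,a,b in [(c0,64,126),(c0-.104*u,50,96),(c0-.16*v,40,68),(c0-.16*v-.104*u,34,34)]:
  for A,B,z,k in [(a,b,.037,(0,0,255)),(a+16,b+16,.013,(0,255,0))]:
    q=[[*(c+i*A/2000*u+j*B/2000*v),z] for i,j in [(1,1),(1,-1),(-1,-1),(-1,1)]]
    cv2.polylines(im,[proj(p,q).round().astype(int)],True,k,1)
cv2.imwrite('pics/w12.png',im)
p=shot('scene'); look(p,['pot','driver']); print(ctrl.get_state()['time'])
```

```text
screw_caddy 0.71 [ 0.604 -0.252  0.009] [308. 206.]
screw_caddy 0.68 [ 0.496 -0.123  0.036] [208.  56.]
screw_caddy 0.54 [ 0.523 -0.285  0.038] [223. 232.]
drill_caddy 0.66 [ 0.626 -0.272  0.042] [326. 240.]
round_caddy 0.87 [ 0.52  -0.288  0.038] [219. 234.]
round_caddy 0.51 [ 0.57 -0.13  0.01] [295.  81.]
round_caddy 0.29 [ 0.596 -0.115  0.035] [324.  68.]
pot 0.71 [0.531 0.069 0.019] [341. 250.]
pot 0.46 [ 0.506 -0.129  0.036] [266. 217.]
driver 0.77 [0.543 0.324 0.024] [455. 283.]
31.075
```

View pics/w12.png

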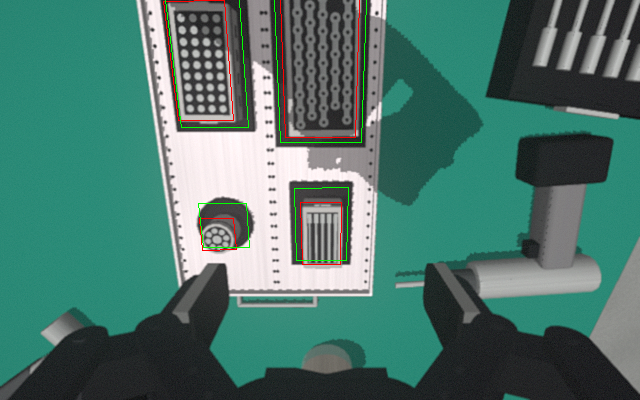

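The wrist picture shows all four caddies within about 3 mm of their predicted seats: screw (205,62), plate (323,68), round (218,236) and drill (323,235). The pot and the driver read the same positions as at the start.

```bash
python3 -c "
from plant import ctrl
print(ctrl.sign_off())"
```

```text
the job is handed in; nothing more can be done
None
```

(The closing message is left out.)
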